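# Unsnap the filter cover and park it in its bay

### The arm

A 6-joint arm with a two-finger parallel gripper is mounted at the origin on a cart in front of the work surface, level with it; the furniture and walls round the work are solid. World frame = base frame: x ahead of the robot, y to its left, z up, the work surface at z = 0. Lengths are in m, angles in degrees, forces in N, time in s.
With the tool pointing down it reaches from about 0.35 to 0.875 m from the base axis. Payload 4.2 kg.
Tool frame: the origin (TCP) lies on the centre line of the jaws, within the pads' length; the fingertips stand 11 mm ahead of it and the grasp point (between the pads) lies 8 mm behind it (r.tcp_to_tips is the distance from the TCP to the fingertips, in m); z points along the fingers, y is the line along which they close (so a half turn about z gives the same grasp; the last joint's range is limited). The gripper opens to 87 mm and grips with 3 to 60 N. Pads are 19 mm wide; open, the fingers measure 117 mm over their backs; the gripper's body (75 mm by 190 mm) begins 51 mm behind the grasp point.
Start: joints at [91.88, 22.042, 0.453, 0, -68.411, -14.817], TCP at [0.14, 0.609, 0.234] pointing down, gripper open.
Joint ranges: [-179.83, 179.83], [-69.29, 118.12], [-61.27, 80.66], [-181.25, 117.63], [-171.15, -9.14], [-177.46, 177.46]. Speed limits (degrees/s): [159.86, 159.86, 180, 180, 180, 180].

### API

Orientations are given as a 3x3 rotation matrix whose columns are the frame's x, y, z axes.
In Python, from workcell import telemetry, viewer, ticket, r gives the robot as it stands.
- The arm moves only by the tool step_arm, never from a script. Its argument "plan" is a list of rows, each a list of 7 numbers: the shift along the tool's x, y, z in cm, then the turn, a rotation vector about the tool's x, y, z in rad, then the opening, from 0 (shut) to 1 (fully open). In form: [[tx, ty, tz, wx, wy, wz, fingers], ...]. A call has 1 to 8 rows; each row shifts and turns the commanded pose from where the row before left it, along the tool's axes as they then stand; what a row does not reach is not made up. A row lasts 1/10 s, in which the tool goes at most 50 mm and 8.59 degrees, less where a joint would pass 70% of its speed; a pose out of reach is approached as far as the arm can. A call with a gripper value outside its range is refused whole. The fingers move at their own pace and stop on an object; "squeeze" is the grip in N (left out, the last holds). Time passes only in rows, so rows that do not move let the fingers close. It gives the time, the measured TCP pose, the force, the opening and the grip force at its end, in the units of the state.
- telemetry.sense(): the state, without advancing time (a new reading comes with each control period).
- viewer.grab_frame(name): name is "side" or "top"; returns the picture (480x640x3 uint8, blue, green, red); there is no depth.
- viewer.camera_model(name): a dict with "vfov" (degrees; the focal length in pixels is half the picture's height over the tangent of half this angle, whatever the lens; pixels are square), "cx", "cy" (the principal point, pixels), "k1" (the pictures are not rectified: a ray, as slopes to the right and down, at radius r is drawn at 1 + k1 r^2 times it, then the intrinsics apply), "R" (3x3) and "t" (3): a world point X has camera coordinates R X + t. Camera axes: x right, y down, z forward; pixel columns grow to the right and rows downward; lengths in m; the calibration is good to about 2 mm. A picture is of the moment at which its call begins. camera_model takes no time and is no camera call.
- ticket.finish_job(): hands the job in; it is judged then, once.
Trained networks look in the newest picture that a camera, given by its name, has taken for a name from the list of things; names that differ only in an ending like _2 or _b are one class to them, and where a whole thing is asked for, a point or a joint stands for the part that bears it (a point fixed in the world has none). Each returns a list of dicts, best first, with "confidence" (0 to 1); they miss things now and then, are a little off and sometimes report something else, mostly with a low value. They report only what shows in the picture. A call takes as long as a camera call. They do not tell look-alikes from the thing itself.
- viewer.cut_out(name, camera): "pixels" (480x640 bool, what is visible of it) and "bbox" ([left, top, width, height] in pixels, round what is visible of it).
The state is a dict: "time_s": time; "joint_positions": joint angles; "qvel": joint speeds; "tau": joint torques, N m; "eef_pos": TCP position; "tcp_rot": TCP orientation; "contact_force": force on the tool from outside, world axes, zero at the start; "ft_torque": the same for the moment, N m; "width": finger opening in m; "grip_force": force on a finger pad.
Only numpy, scipy, OpenCV 4.12 (cv2) and the standard library are available. Lean on these libraries where they do the work, as an engineer would, in place of code of your own. Each camera call takes 0.05 s, during which the arm holds its last target. There are 200 camera calls.

### The job

Open the filter bay of the white bench air cleaner: press the orange snap tab of the blue cover inward and, keeping it pressed, lift the cover off the sloping face, tab end first. Then lay the cover level on the sill of the grey parking bay, tongue end ahead, slide it under the yellow keeper bar until it drops fully into the pocket, and let go. Leave the tally counter where it is.

Things in the scene. Friction and masses are not known exactly. Their poses are not given: they have to be found in the camera images.
- housing: white bench air cleaner, fixed, 150 wide (y), about 175 deep (x), 126 mm high; origin on the worktop under it; x points away from the operator. Its face slopes up toward +x at 35 degrees to the worktop and holds the cover, whose outer face is flush with it.
- seat (a point): point of the housing where the cover's origin is when the cover is shut, 72 mm above the worktop, 30 mm to -x of the housing's origin; axes of the housing (not tilted). Opening round the shut cover: 0.5 mm free at the tab end, 2 mm at the tongue end, 1.5 mm at each side. Lips 6 mm thick, flush with the face, overhang hook and tongue (by 4 to 5 mm), 2 mm free below them.
- upper_lip (a point): edge of the upper lip in the sloping face, just uphill of the shut cover. The tongue sits under it: with the tab pressed, swing the tab end up about 10 degrees about the tongue end, then draw the cover 8 mm or more toward the tab end, out from under this lip, and lift it away. A straight pull is held back by the lip.
- cover: loose blue cover, 110 (x) x 80 (y) x 12 mm (z), about 0.1 kg; origin at the centre of its flat underside, z out of its outer face, +x toward the tongue (uphill when shut), -x toward the orange tab. Pinch tab and rib together, fingers along the cover's -z, closing along x: 56 mm over both when free, 49 mm with the tab fully in. Both stand up to z = 42 mm.
- tab_face (a point): middle of the outer (-x) face of the free orange tab, (-54, 0, 33) mm in the cover's frame; fixed to the cover. The tab is an upright plate 26 wide, 5 mm thick, standing 30 mm above the cover's top. Its hook, at the height of the underside, sticks out to x = -60 mm when free and moves in with the tab.
- rib_face (a point): middle of the +x face of the white grip rib, (2, 0, 33) mm in the cover's frame; the rib is an upright plate, rigid, 28 wide, 6 mm thick, standing 30 mm above the cover's top
- tongue_tip (a point): tip of the rigid tongue, (61, 0, 2) mm in the cover's frame; the tongue is 40 wide, 4 mm thick, sticks out 6 mm from the +x edge at the underside
- tab (a joint): how far the tab is pressed inward toward the rib, 0 free to 0.007 m fully in; spring, 3 N to start and 10 N fully in; the hook is clear of its lip from about 0.0055 m on; springs back when let go
- bay: grey parking bay, fixed, 195 (x) x 112 (y) x 46 mm high; origin on the worktop under the pocket's middle; its x is the slide direction. Side guides 85 mm apart run its whole length, upright to z = 27 mm, flared outward above to z = 34 mm.
- sill (a point): far edge of the sill where the pocket begins, (-60.5, 0, 22) mm in the bay's frame; the sill is flat, z = 22 mm, from x = -118 to -60.5 mm; lay the cover's tab end on it, its tongue end then hangs over the pocket
- pocket (a point): on the pocket's floor, (0, 0, 16) mm in the bay's frame; the pocket runs from x = -60.5 to the back stop at x = +65.5 mm and lies 6 mm below the sill. The parked cover's origin is here within 5 mm along x, cover axes along the bay's. The cover drops once its tab-end edge (x = -55 mm in its frame) passes the sill's edge.
- keeper (a point): middle of the near lower edge of the yellow keeper bar, (46, 0, 39.5) mm in the bay's frame; the bar spans the bay from x = 46 to 70 mm, top at z = 46 mm, and blocks putting the cover straight down into the pocket; the cover passes under it
- tally: grey tally counter, loose, 46x52x36 mm, origin at its underside
There are look-alikes about, which are no part of the job. Of the things like the cover, leave any that is green; of the rest the larger one is meant.

How it is judged (in metres and radians):
On the way, in this order (a step that is already met when the one before it is completed fails the run):
1. the tab is pressed in while the cover is still shut (value of joint tab above 0.004 m and distance between cover and seat below 0.01 m), for 0.05 s.
2. the cover is off the housing (distance between cover and seat above 0.04 m and contact force between cover and housing below 0.1 N), for 0.1 s.
3. the cover touches the bay, level, at sill height, before it is over the pocket (x of cover in the frame of bay between -0.07 and -0.008 m and z of cover in the frame of bay between 0.0185 and 0.027 m and angle between cover's own z axis and vertical below 0.15 rad and contact force between cover and bay above 0.2 N), for 0.05 s.
At the end, for the whole second after the job is handed in: The cover lies flat (within 0.04 rad) and still in the pocket, outer face up, tongue under the keeper bar: underside less than 2.5 mm over the floor, within 7 mm along, 5 mm across and 0.1 rad of yaw; the tab has sprung back (under 3 mm) (x of cover in the frame of pocket between -0.007 and 0.007 m and y of cover in the frame of pocket between -0.005 and 0.005 m and z of cover in the frame of pocket below 0.0025 m and angle between cover's own z axis and vertical below 0.04 rad and angle between the x axis of cover and the x axis of bay, either way round below 0.1 rad and value of joint tab below 0.003 m and linear speed of cover below 0.02 m/s); the robot touches nothing.
It fails at once if the tally counter is displaced by more than 30 mm (distance of tally from where it was at the start of the episode above 0.03 m).
It also fails if it takes over 58 s, if anything falls off the work surface, if the arm or the gripper's body presses on something with over 40 N, if the wrist force passes 120 N, or if a joint passes its speed limit or range.

## Working session

There is one attempt and no reset: what is moved stays moved. The work goes in short steps, Python scripts to look and compute and a tool call to move; the robot and the scene stay as the last step left them, time stands still between calls to the robot, and variables do not carry over. Pictures are saved under pics/ and viewed, at most 12 in all, crops included, and the job is handed in when it is done.

Besides the shell and the picture viewer there is one more tool, called after "Call:" as name(argument=value, ...) on one line, values as JSON. step_arm: Moves the arm, as the interface text tells. Its arguments: {"type":"object","properties":{"plan":{"type":"array","items":{"type":"array","items":{"type":"number"}}},"squeeze":{"type":"number"}},"required":["plan"]}

```bash
ls; mkdir -p pics; cat > h.py <<'E'
import numpy as np,cv2,json
from workcell import telemetry, viewer, ticket, r
E
python3 - <<'E'
from h import *
for n in ("side","top"):
    im=viewer.grab_frame(n); cv2.imwrite(f"pics/{n}0.png",im)
    c=viewer.camera_model(n); print(n,{k:np.round(v,4).tolist() for k,v in c.items()})
    for k in ("cover","housing","bay","tally","tab_face","rib_face","tongue_tip","keeper","upper_lip"):
        try:
            print(n,k,[(d["bbox"],round(d["confidence"],2)) for d in viewer.cut_out(k,n)])
        except Exception as e: print(k,e)
s=telemetry.sense(); print(s)
E
```

```text
pics
side {'vfov': 43.2199, 'cx': 322.4833, 'cy': 233.3398, 'k1': -0.0534, 'R': [[-0.8208, -0.571, 0.0182], [-0.355, 0.4847, -0.7994], [0.4476, -0.6626, -0.6005]], 't': [0.1983, 0.4112, 0.4377]}
side cover [([254.7, 205.2, 45.4, 26.3], 0.9), ([390.2, 277.2, 59.0, 36.1], 0.83), ([191.6, 211.8, 91.7, 85.5], 0.81)]
side housing [([127.9, 183.0, 170.3, 153.4], 0.91), ([193.2, 216.9, 92.1, 78.9], 0.63)]
side bay [([294.8, 187.9, 123.7, 104.8], 0.56)]
side tally [([298.2, 327.6, 36.0, 42.0], 0.76)]
side tab_face [([254.0, 205.1, 46.6, 25.9], 0.79), ([392.0, 280.0, 60.2, 36.3], 0.63), ([189.8, 212.9, 93.1, 82.2], 0.59)]
side rib_face [([191.5, 214.1, 93.0, 81.1], 0.9), ([391.6, 279.6, 57.6, 36.9], 0.7), ([293.8, 184.1, 129.8, 112.6], 0.64), ([298.6, 326.8, 40.5, 43.5], 0.6), ([251.0, 205.9, 51.5, 27.1], 0.56)]
side tongue_tip [([387.5, 279.6, 61.3, 32.4], 0.89), ([192.0, 216.5, 94.2, 80.4], 0.77), ([295.8, 184.0, 125.2, 111.3], 0.74), ([253.9, 207.0, 47.8, 26.7], 0.61)]
side keeper [([291.9, 186.9, 127.3, 106.8], 0.87)]
side upper_lip [([123.6, 184.7, 176.1, 152.8], 0.69)]
top {'vfov': 56.2
[... 1006 characters left out ...]
9e-04,
       -6.84120169e+01, -1.48164562e+01]), 'qvel': array([-0.07106665, -0.03629965,  0.0288167 ,  0.06993312,  0.04610792,
        0.00296595]), 'tau': array([-4.78690927e-04, -3.90473056e+01,  1.87624615e+01,  4.22467858e+00,
        1.55041914e-02, -1.36125564e-05]), 'eef_pos': array([0.13988279, 0.60913658, 0.23355891]), 'tcp_rot': array([[ 9.74623149e-01, -2.23851998e-01,  4.17307573e-06],
       [-2.23851998e-01, -9.74623149e-01,  7.28889669e-06],
       [ 2.43554213e-06, -8.03807879e-06, -1.00000000e+00]]), 'contact_force': array([-0.23049068, -0.12030668, -0.74045536]), 'ft_torque': array([-0.07423155,  0.04929969, -0.01541233]), 'grip_force': 0.0, 'width': 0.08698116248272397}
```

```bash
python3 - <<'E'
from h import *
a=cv2.imread("pics/top0.png")[110:340,180:430]; cv2.imwrite("pics/topc.png",cv2.resize(a,None,fx=2.6,fy=2.6,interpolation=cv2.INTER_CUBIC)[:600])
a=cv2.imread("pics/side0.png")[170:390,115:465]; cv2.imwrite("pics/sidec.png",cv2.resize(a,None,fx=2.2,fy=2.2,interpolation=cv2.INTER_CUBIC))
E
```

```text
(no output)
```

View pics/topc.png

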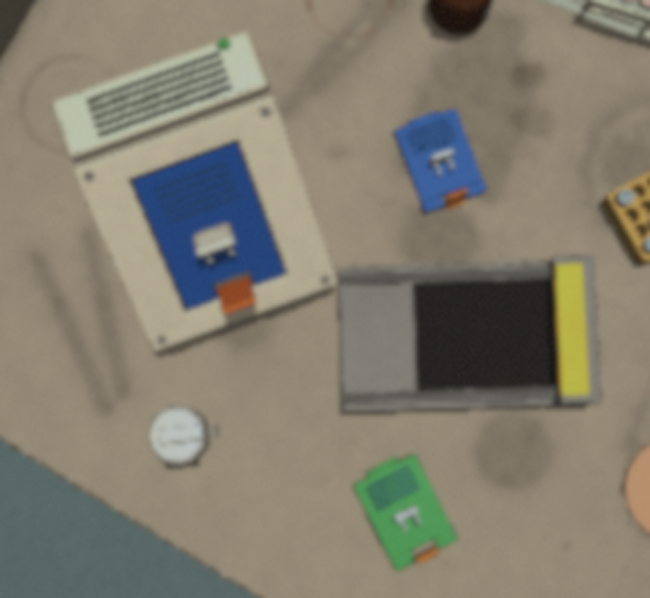

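View pics/sidec.png

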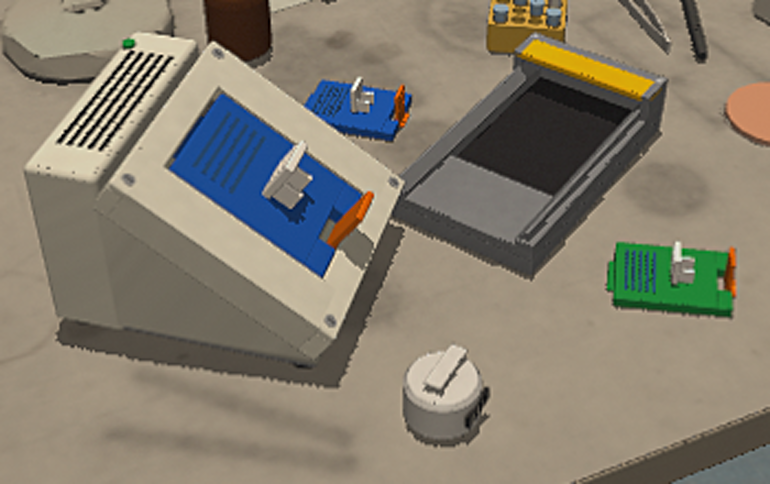

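```bash
cat >> h.py <<'E'
from scipy.optimize import least_squares
from scipy.spatial.transform import Rotation as Ro
CM={n:viewer.camera_model(n) for n in ("side","top")}
def proj(n,P):
    c=CM[n]; f=240/np.tan(np.radians(c["vfov"])/2)
    q=np.atleast_2d(P)@np.array(c["R"]).T+c["t"]; s=q[:,:2]/q[:,2:]
    s=s*(1+c["k1"]*(s**2).sum(1,keepdims=True)); return s*f+[c["cx"],c["cy"]]
def Rc(yaw,pitch): return (Ro.from_euler("z",yaw)*Ro.from_euler("y",-pitch)).as_matrix()
TOPF=np.array([[-55,-40,12],[55,-40,12],[55,40,12],[-55,40,12]])/1e3
def hull(im,box,lo,hi):
    x,y,w,h=[int(v) for v in box]; x-=6;y-=6;w+=12;h+=12
    a=cv2.resize(im[y:y+h,x:x+w],None,fx=4,fy=4,interpolation=cv2.INTER_CUBIC)
    m=cv2.inRange(cv2.cvtColor(a,cv2.COLOR_BGR2HSV),lo,hi)
    _,l,st,_=cv2.connectedComponentsWithStats(m); k=1+np.argmax(st[1:,4]); m=(l==k).astype(np.uint8)
    c=cv2.convexHull(max(cv2.findContours(m,0,1)[0],key=cv2.contourArea))
    e=np.zeros_like(m); cv2.polylines(e,[c],True,1); p=np.argwhere(e)[:,::-1]
    return (p+.5)/4-.5+[x,y]
def sd(quad,pts):
    q=cv2.convexHull(quad.astype(np.float32)); return np.array([cv2.pointPolygonTest(q,(float(a),float(b)),True) for a,b in pts])
E
python3 - <<'E'
from h import *
T=cv2.imread("pics/top0.png");S=cv2.imread("pics/side0.png")
lo,hi=(100,120,40),(125,255,255)
hp={"top":hull(T,[228,162,62,68],lo,hi),"side":hull(S,[189,211,95,87],lo,hi)}
def res(p):
    P=TOPF@Rc(p[3],p[4]).T+p[:3]
    return np.concatenate([sd(proj(n,P),hp[n])[::3] for n in hp])
x0=[.55,.06,.072,-.35,.61]
for fix in (0,1):
    g=(lambda p:np.r_[res(p),(p[2]-.072)*1e4,(p[4]-.611)*1e3]) if fix else res
    o=least_squares(g,x0,loss="soft_l1",f_scale=.5,diff_step=1e-4); x0=o.x
    e=res(o.x); print(o.x.round(4),np.degrees(o.x[3:]).round(1),np.abs(e).mean(),np.abs(e).max())
p=o.x;R=Rc(p[3],p[4])
for n in hp: print(n,hp[n].min(0),hp[n].max(0),proj(n,TOPF@R.T+p[:3]).round(1).tolist(),proj(n,np.array([[-54,0,33],[2,0,33]])/1e3@R.T+p[:3]).round(1).tolist())
a=cv2.resize(T[200:275,305:420],None,fx=7,fy=7,interpolation=cv2.INTER_CUBIC);cv2.imwrite("pics/bt.png",a[:600,:800])
a=cv2.resize(S[180:300,285:425],None,fx=5,fy=5,interpolation=cv2.INTER_CUBIC);cv2.imwrite("pics/bs.png",a)
E
```

```text
[ 0.5636 -0.2497  0.0729  0.3678  0.6182] [21.1 35.4] 0.43219759682786885 1.2233002853253112
[ 0.5639 -0.2501  0.0724  0.3645  0.6113] [20.9 35. ] 0.42374964121435976 1.3809199898852784
top [231.375 165.125] [287.875 227.125] [[289.7, 214.4], [271.1, 163.9], [230.3, 178.7], [251.3, 228.5]] [[271.5, 225.6], [261.5, 200.3]]
side [191.625 212.375] [278.625 295.375] [[279.0, 258.0], [214.8, 211.1], [190.8, 246.0], [260.8, 295.7]] [[277.9, 267.4], [243.7, 242.7]]
```

View pics/bt.png

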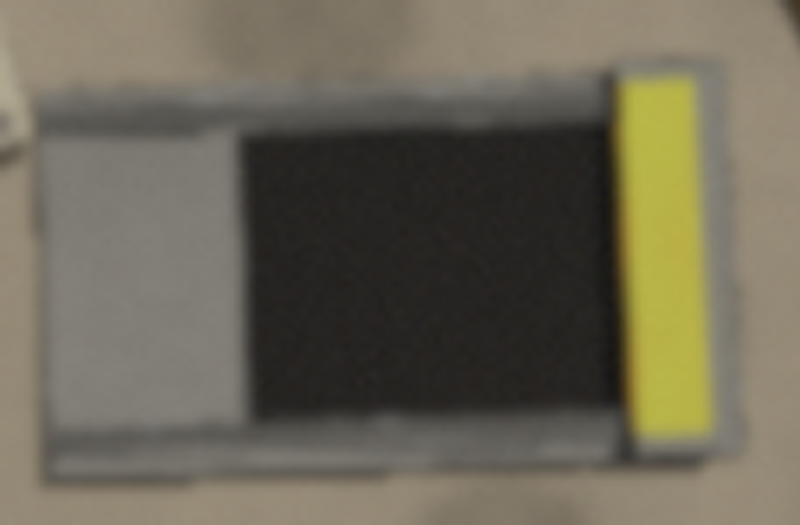

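View pics/bs.png

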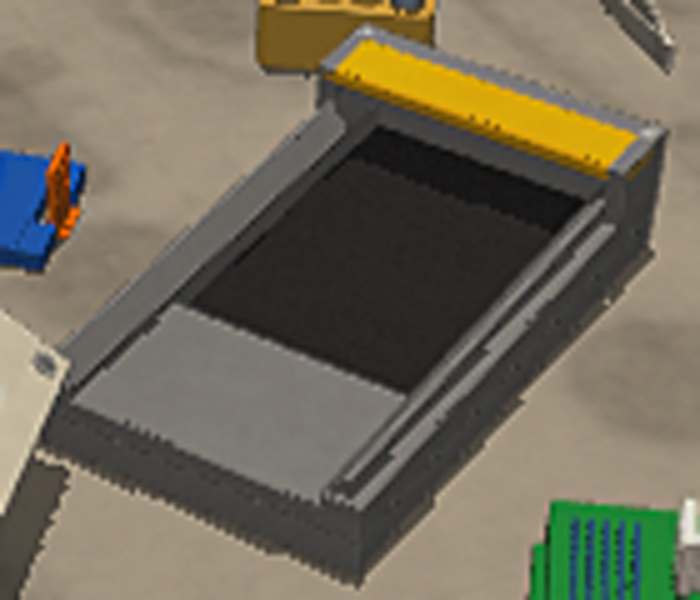

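```bash
cat > bayfit.py <<'E'
from h import *
A=[("top",(242,135),(-60.5,42.5,22)),("top",(250,423),(-60.5,-42.5,22)),("top",(42,135),(-118,42.5,22)),("top",(45,427),(-118,-42.5,22)),
("top",(620,78),(46,1,46)),("top",(636,440),(46,-1,46)),("top",(693,77),(70,1,46)),("top",(713,436),(70,-1,46)),
("side",(178,305),(-60.5,42.5,22)),("side",(72,402),(-118,42.5,22)),
("side",(336,66),(46,1,46)),("side",(606,172),(46,-1,46)),("side",(367,41),(70,1,46)),("side",(638,137),(70,-1,46))]
def px(n,u): return np.array(u)/7+[305-.43,200-.43] if n=="top" else np.array(u)/5+[285-.4,180-.4]
def res(p,z=True):
    o=[]
    for n,u,b in A:
        b=np.array(b,float)
        if abs(b[1])==1: b[1]*=p[4]*1e3
        o.append(proj(n,Rc(p[3],0)@(b/1e3)+np.r_[p[:3]])[0]-px(n,u))
    return np.concatenate(o)
o=least_squares(res,[.4,-.5,0,-1.57,.05],loss="soft_l1"); print(o.x.round(4),np.degrees(o.x[3]),o.fun.reshape(-1,2).round(1).tolist())
f=lambda p:np.r_[res(p),p[2]*1e4]
o=least_squares(f,o.x,loss="soft_l1"); print(o.x.round(4),np.degrees(o.x[3]))
p=o.x
for n in("top","side"): print(n,[(m.round(0).tolist()) for m in proj(n,np.array([[-118,42.5,22],[-118,-42.5,22],[-60.5,42.5,22],[-60.5,-42.5,22],[77,56,46],[77,-56,46]])/1e3@Rc(p[3],0).T+p[:3])])
E
python3 bayfit.py
```

```text
[ 4.8750e-01 -4.6490e-01  3.0000e-04 -1.5318e+00  5.0100e-02] -87.76775462050803 [[-0.6, -0.8], [-0.3, 0.2], [-0.5, 0.1], [0.2, 0.4], [-0.2, 0.2], [-0.1, -0.6], [1.5, 0.0], [1.2, -0.4], [-0.6, -0.2], [-0.6, 0.3], [-0.5, 1.4], [0.8, -0.0], [0.6, -0.2], [1.1, -0.2]]
[ 0.4876 -0.4651  0.     -1.5319  0.0501] -87.77209732141166
top [[310.0, 219.0], [311.0, 261.0], [339.0, 218.0], [340.0, 260.0], [408.0, 208.0], [411.0, 264.0]]
side [[298.0, 260.0], [348.0, 282.0], [320.0, 241.0], [368.0, 260.0], [358.0, 185.0], [418.0, 206.0]]
```

```bash
cat >> h.py <<'E'
SEAT=np.array([.5639,-.2501,.0724]); RH=Rc(.3645,np.radians(35))
BAY=np.array([.4876,-.4651,0]); BYAW=-1.5319
D=np.array([[0,-1,0],[-1,0,0],[0,0,-1.]])  # tool axes in cover frame (cols): x=-cy, y=-cx, z=-cz
def go(R,p,s=None):
    s=s or telemetry.sense(); R0=np.array(s["tcp_rot"])
    w=Ro.from_matrix(R0.T@R).as_rotvec(); d=(np.array(p)-s["eef_pos"])*100
    print("t",round(s["time_s"],2),"rot",w.round(3),np.linalg.norm(w).round(3),"| shift now-axes",(R0.T@d).round(2),"| shift target-axes",(R.T@d).round(2),np.linalg.norm(d).round(2))
E
python3 - <<'E'
from h import *
s=telemetry.sense();R0=s["tcp_rot"]
print("shift1",(R0.T@(np.array([.40,.28,.36])-s["eef_pos"])*100).round(2))
RT=RH@D; g=SEAT+RH@np.array([-.026,0,.029]); h=SEAT+RH@np.array([-.026,0,.109]); print(g,h,RT.round(3))
go(RT,h); go(RT,h,dict(s,eef_pos=np.array([.40,.28,.36])))
E
```

```text
shift1 [ 32.72  26.26 -12.64]
[ 0.52846036 -0.26362196  0.08124242] [ 0.48558887 -0.27997955  0.14677459] [[ 0.356 -0.765  0.536]
 [-0.934 -0.292  0.204]
 [ 0.    -0.574 -0.819]]
t 1.0 rot [0.561 0.299 0.949] 1.142 | shift now-axes [53.6  78.92  8.68] | shift target-axes [95.39  4.48  7.46] 95.79
t 1.0 rot [0.561 0.299 0.949] 1.142 | shift now-axes [20.88 52.66 21.32] | shift target-axes [55.37 22.03 10.6 ] 60.53
```

Call:
step_arm(plan=[[3.6,2.9,-1.4,0,0,0,1],[3.6,2.9,-1.4,0,0,0,1],[3.6,2.9,-1.4,0,0,0,1],[3.6,2.9,-1.4,0,0,0,1],[3.6,2.9,-1.4,0,0,0,1],[3.6,2.9,-1.4,0,0,0,1],[3.6,2.9,-1.4,0,0,0,1],[3.6,2.9,-1.4,0,0,0,1]], squeeze=30)

```text
time_s: 1.8
eef_pos: [0.3694, 0.3168, 0.3465]
tcp_rot: [[0.975, -0.223, 0.001], [-0.223, -0.975, 0.001], [0.0, -0.001, -1.0]]
contact_force: [0.2, 1.4, 0.1]
width: 0.0871
grip_force: 0.0
```

Call:
step_arm(plan=[[2.5,4.2,0,0,0,0.12,1],[2.5,4.2,0,0,0,0.12,1],[2.5,4.2,0,0,0,0.12,1],[2.5,4.2,0,0,0,0.12,1]])

```text
time_s: 2.2
eef_pos: [0.394, 0.1245, 0.3456]
tcp_rot: [[0.758, -0.652, 0.0], [-0.652, -0.758, 0.0], [0.0, -0.0, -1.0]]
contact_force: [-0.4, 0.6, 0.3]
width: 0.087
grip_force: 0.0
```

```bash
python3 - <<'E'
from h import *
s=telemetry.sense(); print(s["joint_positions"].round(1),s["eef_pos"].round(3))
go(RH@D,SEAT+RH@np.array([-.026,0,.109])); go(RH@D,SEAT+RH@np.array([-.026,0,.149]))
E
```

```text
[ 40.3  -3.3 -14.7   0.  -78.6   9. ] [0.394 0.125 0.346]
t 2.2 rot [0.598 0.151 0.48 ] 0.781 | shift now-axes [33.33 24.69 19.89] | shift target-axes [41.06 16.21 12.92] 45.99
t 2.2 rot [0.598 0.151 0.48 ] 0.781 | shift now-axes [32.24 26.7  16.61] | shift target-axes [41.06 16.21  8.92] 45.03
```

Call:
step_arm(plan=[[0,0,0,0.075,0.019,0.06,1],[0,0,0,0.075,0.019,0.06,1],[0,0,0,0.075,0.019,0.06,1],[0,0,0,0.075,0.019,0.06,1],[0,0,0,0.075,0.019,0.06,1],[0,0,0,0.075,0.019,0.06,1],[0,0,0,0.075,0.019,0.06,1],[0,0,0,0.075,0.019,0.06,1]])

```text
time_s: 3.0
eef_pos: [0.3937, 0.1267, 0.3463]
tcp_rot: [[0.359, -0.761, 0.539], [-0.933, -0.292, 0.21], [-0.002, -0.579, -0.815]]
contact_force: [1.9, -0.7, 0.7]
width: 0.0868
grip_force: 0.0
```

Call:
step_arm(plan=[[4.1,1.6,0.6,0,0,0,1],[4.1,1.6,0.6,0,0,0,1],[4.1,1.6,0.6,0,0,0,1],[4.1,1.6,0.6,0,0,0,1],[4.1,1.6,0.6,0,0,0,1],[4.1,1.6,0.6,0,0,0,1],[4.1,1.6,0.6,0,0,0,1],[4.1,1.6,0.6,0,0,0,1]])

```text
time_s: 3.8
eef_pos: [0.4322, -0.154, 0.2513]
tcp_rot: [[0.36, -0.77, 0.527], [-0.933, -0.298, 0.202], [0.002, -0.564, -0.826]]
contact_force: [0.4, 1.6, 0.3]
width: 0.0871
grip_force: 0.0
```

```bash
python3 - <<'E'
from h import *
s=telemetry.sense(); print(s["joint_positions"].round(1),s["eef_pos"].round(3))
go(RH@D,SEAT+RH@np.array([-.026,0,.089]))
E
```

```text
[-14.   -4.3 -26.3 -28.6 -42.5  52.1] [ 0.432 -0.154  0.251]
t 3.8 rot [0.011 0.001 0.004] 0.012 | shift now-axes [13.66  5.52 10.91] | shift target-axes [13.68  5.59 10.85] 18.33
```

Call:
step_arm(plan=[[3.4,1.4,2.7,0.003,0,0.001,1],[3.4,1.4,2.7,0.003,0,0.001,1],[3.4,1.4,2.7,0.003,0,0.001,1],[3.4,1.4,2.7,0.002,0,0.001,1],[0,0,0,0,0,0,1]])

```text
time_s: 4.3
eef_pos: [0.4936, -0.2768, 0.1219]
tcp_rot: [[0.352, -0.775, 0.525], [-0.936, -0.285, 0.207], [-0.011, -0.564, -0.826]]
contact_force: [-0.9, 0.8, -0.2]
width: 0.0869
grip_force: 0.0
```

```bash
python3 - <<'E'
from h import *
s=telemetry.sense(); print(s["joint_positions"].round(1),s["eef_pos"].round(3))
go(RH@D,SEAT+RH@np.array([-.026,0,.029]))
im=viewer.grab_frame("side"); a=im[150:340,110:360]; cv2.imwrite("pics/s1.png",cv2.resize(a,None,fx=3,fy=3,interpolation=cv2.INTER_CUBIC))
E
```

```text
[-30.8  18.6 -16.3 -42.9 -41.   80.8] [ 0.494 -0.277  0.122]
t 4.3 rot [ 0.011  0.007 -0.01 ] 0.017 | shift now-axes [ 0.04 -0.79  5.46] | shift target-axes [ 0.01 -0.73  5.47] 5.51
```

View pics/s1.png

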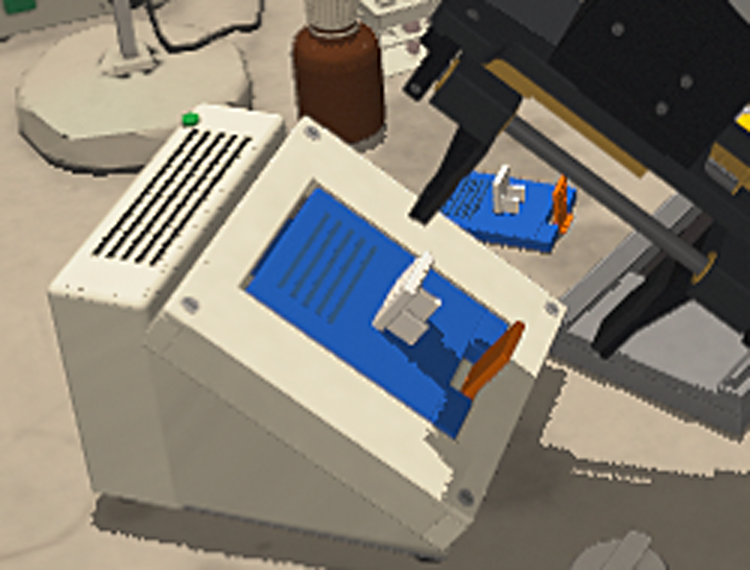

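Call:
step_arm(plan=[[0,-0.8,0,0.011,0.007,-0.01,1],[0,0,1.8,0,0,0,1],[0,0,1.8,0,0,0,1],[0,0,0.9,0,0,0,1],[0,0,0.9,0,0,0,1],[0,0,0,0,0,0,1]])

```text
time_s: 4.95
eef_pos: [0.5299, -0.2601, 0.089]
tcp_rot: [[0.361, -0.759, 0.542], [-0.933, -0.299, 0.203], [0.008, -0.579, -0.815]]
contact_force: [0.2, -0.6, -0.5]
width: 0.087
grip_force: 0.0
```

```bash
python3 - <<'E'
from h import *
go(RH@D,SEAT+RH@np.array([-.026,0,.029]))
im=viewer.grab_frame("side"); a=im[190:310,170:330]; cv2.imwrite("pics/s2.png",cv2.resize(a,None,fx=5,fy=5,interpolation=cv2.INTER_CUBIC))
E
```

```text
t 4.95 rot [-0.006 -0.004  0.009] 0.011 | shift now-axes [0.27 0.66 0.49] | shift target-axes [0.28 0.65 0.49] 0.86
```

View pics/s2.png

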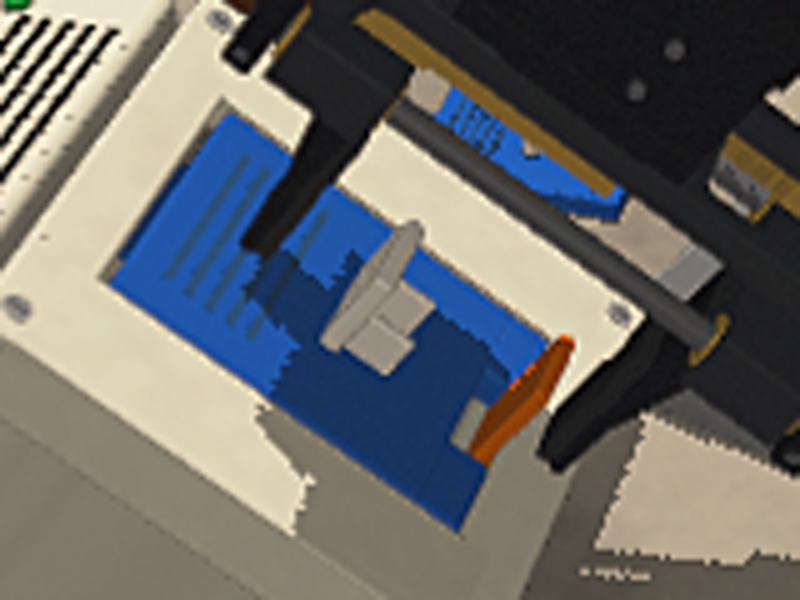

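Call:
step_arm(plan=[[0,0,0,0,0,0,1],[0,0,0,0,0,0,1]])

```text
time_s: 5.2
eef_pos: [0.5297, -0.2613, 0.0905]
tcp_rot: [[0.36, -0.758, 0.544], [-0.933, -0.299, 0.201], [0.01, -0.58, -0.815]]
contact_force: [-0.3, 0.1, -0.1]
width: 0.0872
grip_force: 0.0
```

```bash
python3 - <<'E'
from h import *
s=telemetry.sense();go(RH@D,SEAT+RH@np.array([-.026,0,.029]))
for i in range(3):
    viewer.grab_frame("side"); go(RH@D,SEAT+RH@np.array([-.026,0,.029]))
E
```

```text
t 5.2 rot [-0.008 -0.006  0.009] 0.013 | shift now-axes [0.16 0.7  0.64] | shift target-axes [0.17 0.7  0.65] 0.97
t 5.25 rot [-0.008 -0.006  0.009] 0.013 | shift now-axes [0.16 0.7  0.65] | shift target-axes [0.17 0.69 0.65] 0.97
t 5.3 rot [-0.008 -0.006  0.009] 0.013 | shift now-axes [0.16 0.7  0.65] | shift target-axes [0.17 0.7  0.65] 0.97
t 5.35 rot [-0.008 -0.006  0.009] 0.013 | shift now-axes [0.16 0.7  0.64] | shift target-axes [0.17 0.69 0.65] 0.96
```

Call:
step_arm(plan=[[0.16,0.7,0.3,-0.008,-0.006,0.009,1],[0,0,0.3,0,0,0,1],[0,0,0,0,0,0,1],[0,0,0,0,0,0,1],[0,0,0,0,0,0,1]])

```text
time_s: 5.85
eef_pos: [0.5283, -0.2635, 0.0811]
tcp_rot: [[0.356, -0.766, 0.535], [-0.934, -0.292, 0.205], [-0.001, -0.573, -0.82]]
contact_force: [0.5, 0.9, 0.9]
width: 0.0869
grip_force: 0.0
```

```bash
python3 - <<'E'
from h import *
go(RH@D,SEAT+RH@np.array([-.026,0,.029]))
im=viewer.grab_frame("side"); a=im[190:310,170:330]; cv2.imwrite("pics/s3.png",cv2.resize(a,None,fx=5,fy=5,interpolation=cv2.INTER_CUBIC))
E
```

```text
t 5.85 rot [ 0.001  0.    -0.   ] 0.001 | shift now-axes [ 0.02 -0.02 -0.  ] | shift target-axes [ 0.02 -0.02 -0.  ] 0.03
```

View pics/s3.png

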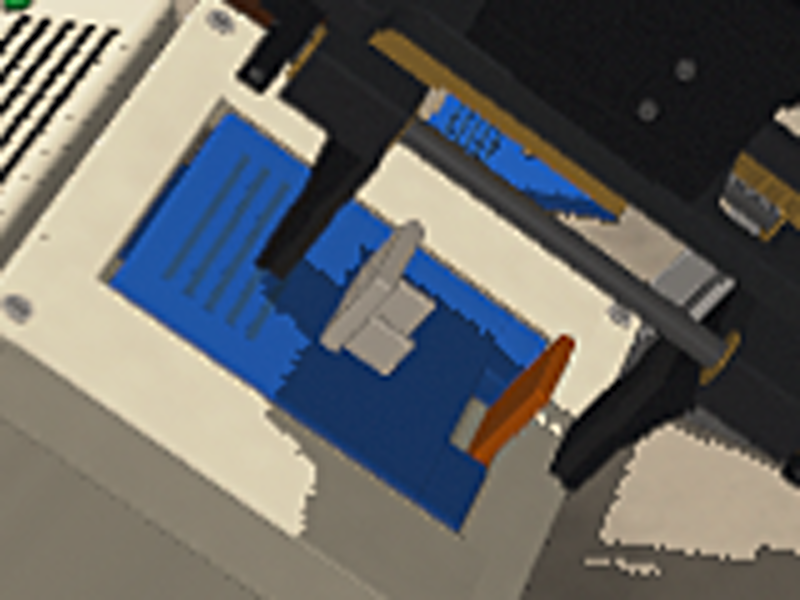

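Call:
step_arm(plan=[[0,-0.35,0,0,0,0,0.8],[0,0,0,0,0,0,0.7],[0,0,0,0,0,0,0.6],[0,0,0,0,0,0,0.5],[0,0,0,0,0,0,0.4],[0,0,0,0,0,0,0.4],[0,0,0,0,0,0,0.4],[0,0,0,0,0,0,0.4]], squeeze=30)

```text
time_s: 6.7
eef_pos: [0.5305, -0.2625, 0.0832]
tcp_rot: [[0.356, -0.766, 0.535], [-0.934, -0.292, 0.205], [-0.001, -0.573, -0.82]]
contact_force: [-3.1, -1.3, 2.3]
width: 0.0481
grip_force: 30.0
```

```bash
python3 - <<'E'
from h import *
go(RH@D,SEAT+RH@np.array([-.0225,0,.029]))
s=telemetry.sense(); print(s["width"],s["grip_force"],s["contact_force"],(RH@D).T@s["contact_force"],s["ft_torque"])
E
```

```text
t 6.7 rot [ 0.001  0.001 -0.   ] 0.001 | shift now-axes [ 0.03 -0.04  0.03] | shift target-axes [ 0.03 -0.04  0.03] 0.06
0.04811700784627645 30.00076166496001 [-3.05801089 -1.34234665  2.29675258] [ 0.16403091  1.41502393 -3.7946276 ] [-0.44200843  1.7810799   0.01137499]
```

Call:
step_arm(plan=[[0,-0.05,-0.17,-0.022,0,0,0.4],[0,-0.05,-0.17,-0.022,0,0,0.4],[0,-0.05,-0.17,-0.022,0,0,0.4],[0,-0.05,-0.17,-0.022,0,0,0.4],[0,0,0,0,0,0,0.4],[0,0,0,0,0,0,0.4]])

```text
time_s: 7.3
eef_pos: [0.5293, -0.2626, 0.0897]
tcp_rot: [[0.356, -0.81, 0.466], [-0.934, -0.308, 0.179], [-0.001, -0.499, -0.866]]
contact_force: [0.1, 0.1, -1.0]
width: 0.0485
grip_force: 30.0
```

Call:
step_arm(plan=[[0,-0.05,-0.17,-0.022,0,0,0.4],[0,-0.05,-0.17,-0.022,0,0,0.4],[0,-0.05,-0.17,-0.022,0,0,0.4],[0,-0.05,-0.17,-0.022,0,0,0.4],[0,0,0,0,0,0,0.4],[0,0,0,0,0,0,0.4]])

```text
time_s: 7.9
eef_pos: [0.5276, -0.2635, 0.0966]
tcp_rot: [[0.356, -0.848, 0.393], [-0.935, -0.322, 0.151], [-0.001, -0.421, -0.907]]
contact_force: [-0.8, 0.7, -1.4]
width: 0.0482
grip_force: 30.0
```

Call:
step_arm(plan=[[0,0.3,0.04,0,0,0,0.4],[0,0.3,0.04,0,0,0,0.4],[0,0.3,0.04,0,0,0,0.4],[0,0.3,0.04,0,0,0,0.4],[0,0,0,0,0,0,0.4],[0,0,0,0,0,0,0.4]])

```text
time_s: 8.5
eef_pos: [0.5181, -0.2675, 0.0904]
tcp_rot: [[0.356, -0.848, 0.393], [-0.934, -0.323, 0.15], [-0.001, -0.421, -0.907]]
contact_force: [0.3, -0.0, -0.9]
width: 0.0483
grip_force: 30.0
```

Call:
step_arm(plan=[[0,0,-0.5,0,0,0,0.4],[0,0,-1,0,0,0,0.4],[0,0,-2,0,0,0,0.4],[0,0,-3,0,0,0,0.4],[0,0,-4,0,0,0,0.4],[0,0,0,0,0,0,0.4],[0,0,0,0,0,0,0.4],[0,0,0,0,0,0,0.4]])

```text
time_s: 9.3
eef_pos: [0.4764, -0.2827, 0.1851]
tcp_rot: [[0.356, -0.848, 0.392], [-0.934, -0.322, 0.151], [-0.002, -0.42, -0.907]]
contact_force: [-0.7, -0.5, -1.3]
width: 0.0486
grip_force: 30.0
```

```bash
cat >> h.py <<'E'
RB=Rc(BYAW,0)@D
def bp(x,z): return BAY+Rc(BYAW,0)@np.array([x-.0225,0,z+.029])
E
python3 - <<'E'
from h import *
s=telemetry.sense(); print(s["joint_positions"].round(1),s["contact_force"].round(2),s["grip_force"],s["width"])
Rm=s["tcp_rot"]@D.T  # cover pose in hand est
P=s["eef_pos"]+Rm@[.0225,0,-.029]; print("cover est",P.round(4))
for n in("side","top"):
    im=viewer.grab_frame(n); cv2.imwrite(f"pics/{n}4.png",im)
    q=proj(n,TOPF@Rm.T+P).round(0).astype(int); cv2.polylines(im,[q],True,(0,0,255),1)
    x,y=q.mean(0).astype(int)-[70,60]; cv2.imwrite(f"pics/{n}4c.png",cv2.resize(im[max(y,0):y+120,max(x,0):x+140],None,fx=4,fy=4,interpolation=cv2.INTER_CUBIC))
a=[cv2.imread(f"pics/{n}4c.png") for n in("side","top")]; a=[cv2.resize(k,(400,343)) for k in a]; cv2.imwrite("pics/c4.png",np.hstack(a))
go(RB,bp(-.035,.10))
E
```

```text
[-24.9  12.8 -15.5 -24.6 -46.6  60.4] [-0.74 -0.46 -1.26] 29.999592639505863 0.04855629389499189
cover est [ 0.5068 -0.271   0.1682]
t 9.4 rot [-0.291  0.411  1.862] 1.929 | shift now-axes [12.01  5.6   3.48] | shift target-axes [ -0.4  -12.53   5.54] 13.7
```

View pics/c4.png

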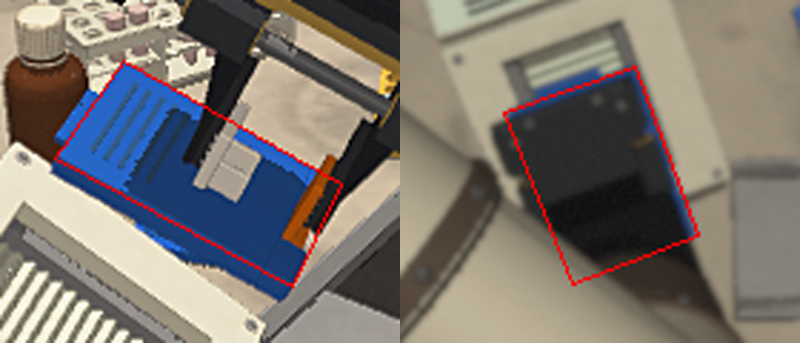

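Call:
step_arm(plan=[[0,0,-0.5,-0.021,0.029,0.133,0.4],[0,0,-0.5,-0.021,0.029,0.133,0.4],[0,0,-0.5,-0.021,0.029,0.133,0.4],[0,0,-0.5,-0.021,0.029,0.133,0.4],[0,0,0,-0.021,0.029,0.133,0.4],[0,0,0,-0.021,0.029,0.133,0.4],[0,0,0,-0.021,0.029,0.133,0.4]])

```text
time_s: 10.1
eef_pos: [0.4691, -0.2846, 0.2028]
tcp_rot: [[-0.551, -0.8, 0.237], [-0.826, 0.562, -0.025], [-0.113, -0.209, -0.971]]
contact_force: [0.2, -1.3, -0.9]
width: 0.0482
grip_force: 30.0
```

Call:
step_arm(plan=[[0,0,0,-0.021,0.029,0.133,0.4],[0,0,0,-0.021,0.029,0.133,0.4],[0,0,0,-0.021,0.029,0.133,0.4],[0,0,0,-0.021,0.029,0.133,0.4],[0,0,0,-0.021,0.029,0.133,0.4],[0,0,0,-0.021,0.029,0.133,0.4],[0,0,0,-0.021,0.029,0.133,0.4],[0,0,0,0,0,0,0.4]])

```text
time_s: 10.9
eef_pos: [0.4702, -0.2851, 0.2026]
tcp_rot: [[-0.999, -0.04, 0.001], [-0.04, 0.999, 0.004], [-0.001, 0.004, -1.0]]
contact_force: [-0.1, -1.0, -0.4]
width: 0.0483
grip_force: 30.0
```

```bash
python3 - <<'E'
from h import *
s=telemetry.sense(); print(s["joint_positions"].round(1),s["width"],s["eef_pos"]); go(RB,bp(-.035,.10)); go(RB,bp(-.035,.07))
E
```

```text
[-14.5  16.2 -12.7  -0.3 -61.1 -73.1] 0.04832064575223649 [ 0.47021309 -0.28511574  0.20259145]
t 10.9 rot [0.004 0.001 0.002] 0.005 | shift now-axes [ -1.01 -12.33   7.31] | shift target-axes [ -1.04 -12.3    7.36] 14.37
t 10.9 rot [0.004 0.001 0.002] 0.005 | shift now-axes [ -1.01 -12.35  10.31] | shift target-axes [ -1.04 -12.3   10.36] 16.12
```

Call:
step_arm(plan=[[-0.3,-4.1,1,0.004,0.001,0.002,0.4],[-0.4,-4.1,1,0,0,0,0.4],[-0.3,-4.1,1,0,0,0,0.4],[0,0,2.3,0,0,0,0.4],[0,0,2.3,0,0,0,0.4],[0,0,0,0,0,0,0.4],[0,0,0,0,0,0,0.4],[0,0,0,0,0,0,0.4]])

```text
time_s: 11.7
eef_pos: [0.4852, -0.4079, 0.1295]
tcp_rot: [[-0.999, -0.04, 0.004], [-0.04, 0.999, -0.002], [-0.004, -0.003, -1.0]]
contact_force: [0.8, -0.5, -0.5]
width: 0.0483
grip_force: 30.0
```

```bash
cat > look.py <<'E'
from h import *
import sys
s=telemetry.sense(); Rm=s["tcp_rot"]@D.T; P=s["eef_pos"]+Rm@[.0225,0,-.029]
ims=[]
for n in("side","top"):
    im=viewer.grab_frame(n)
    q=proj(n,TOPF@Rm.T+P)
    for d in viewer.cut_out("cover",n): print(n,d["bbox"],round(d["confidence"],2))
    im=im.copy();x,y=np.maximum(q.mean(0).astype(int)-[70,60],0); a=cv2.resize(im[y:y+120,x:x+140],None,fx=4,fy=4,interpolation=cv2.INTER_CUBIC)
    cv2.polylines(a,[((q-[x,y]+.5)*4).round().astype(int)],True,(0,0,255),1)
    Bq=proj(n,np.array([[-118,42.5,22],[-118,-42.5,22],[-60.5,-42.5,22],[-60.5,42.5,22]])/1e3@Rc(BYAW,0).T+BAY)
    cv2.polylines(a,[((Bq-[x,y]+.5)*4).round().astype(int)],True,(0,255,0),1)
    ims.append(cv2.resize(a[:480,:560],(400,343)) if n=="top" else a); 
cv2.imwrite(f"pics/{sys.argv[1]}.png",ims[0] if len(sys.argv)<3 else cv2.resize(np.hstack([cv2.resize(i,(400,343)) for i in ims]),None,fx=1,fy=1))
b=Rc(BYAW,0).T@(P-BAY); print("est cover in bay",b.round(4),"force",s["contact_force"].round(2),"w",s["width"])
go(RB,bp(b[0],b[2]))
E
python3 look.py c5 2
```

```text
side [253.7, 206.2, 44.2, 25.8] 0.6
top [319.4, 287.3, 34.7, 39.2] 0.82
top [323.6, 247.1, 60.2, 8.5] 0.74
top [344.2, 154.4, 9.8, 3.8] 0.58
top [239.2, 266.0, 22.9, 23.6] 0.47
est cover in bay [-0.0347 -0.      0.1006] force [ 0.8  -0.53 -0.47] w 0.04834477339928388
t 11.9 rot [-0.002  0.004  0.   ] 0.004 | shift now-axes [-0.05 -0.03 -0.03] | shift target-axes [-0.05 -0.03 -0.03] 0.07
```

View pics/c5.png

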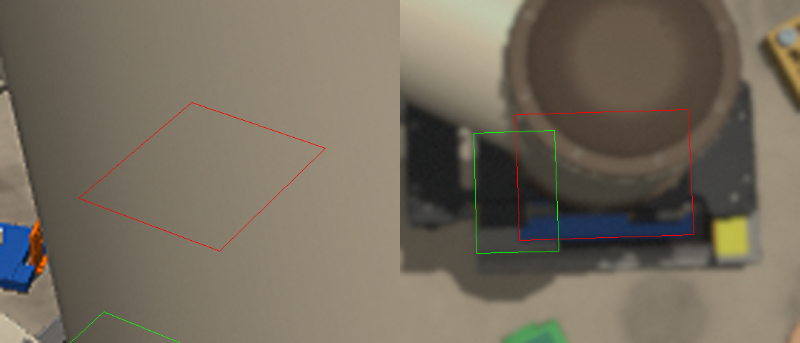

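```bash
python3 - <<'E'
from h import *
im=cv2.imread("pics/side4.png")
Rm=np.array([[.356,-.848,.392],[-.934,-.322,.151],[-.002,-.42,-.907]]);Rm=Rm@D.T;tcp=np.array([.4764,-.2827,.1851])
P=tcp+Rm@[.0225,0,-.029]
box=np.array([[x,y,z] for x in(-55,55) for y in(-40,40) for z in(0,12)]+[[61,y,z] for y in(-20,20) for z in(0,4)])/1e3
q=proj("side",box@Rm.T+P); b=np.r_[q.min(0)-6,np.ptp(q,axis=0)+12]
h=hull(im,b,(100,120,30),(125,255,255)); print(b,h.min(0),h.max(0),q.min(0),q.max(0))
def res(p): 
    R2=Rm@Ro.from_rotvec([0,p[3],p[4]]).as_matrix()
    return np.r_[sd(proj("side",(box+p[:3])@R2.T+P),h)[::3],np.array(p[:3])*1e3*.3,np.array(p[3:])*100*.3]
o=least_squares(res,[0]*5,loss="soft_l1",f_scale=.5,diff_step=1e-4,x_scale=[1e-3]*3+[1e-2]*2)
print(o.x.round(4),np.abs(res(o.x)[:-5]).mean(),np.abs(res([0]*5)[:-5]).mean())
# lateral: top view, cover strip lower edge vs prediction
s=telemetry.sense();T=viewer.grab_frame("top");m=cv2.inRange(cv2.cvtColor(T,cv2.COLOR_BGR2HSV),(100,90,20),(128,255,255))[235:270,315:395]
ys=[(c,np.where(m[:,c])[0]) for c in range(15,60,5)];print([(c+315,y.min()+235,y.max()+235,len(y)) for c,y in ys if len(y)])
R2=s["tcp_rot"]@D.T;P2=s["eef_pos"]+R2@[.0225,0,-.029]
print(proj("top",np.array([[-55,-40,12],[55,-40,12],[-55,-40,0],[55,-40,0]])/1e3@R2.T+P2).round(1).tolist())
E
```

```text
[216.00996867 154.32166396 114.70537197  97.68204113] [224.125 160.625] [316.125 243.875] [222.00996867 160.32166396] [324.71534065 246.00370509]
[ 0.0009 -0.0005 -0.0002 -0.0002 -0.0002] 1.0643552528602302 1.202927741750811
[(330, np.int64(250), np.int64(256), 7), (335, np.int64(249), np.int64(256), 8), (340, np.int64(249), np.int64(256), 8), (345, np.int64(248), np.int64(257), 10), (350, np.int64(248), np.int64(257), 10), (355, np.int64(248), np.int64(257), 10), (360, np.int64(248), np.int64(257), 10), (365, np.int64(250), np.int64(256), 7), (370, np.int64(251), np.int64(256), 6)]
[[326.1, 256.6], [387.1, 254.8], [326.0, 257.0], [386.1, 255.3]]
```

Call:
step_arm(plan=[[-0.05,0,2,0,0.004,0,0.4],[0,0,2,0,0,0,0.4],[0,0,2,0,0,0,0.4],[0,0,1.2,0,0,0,0.4],[0,0,0,0,0,0,0.4],[0,0,0,0,0,0,0.4],[0,0,0,0,0,0,0.4]])

```text
time_s: 12.65
eef_pos: [0.4854, -0.4081, 0.0572]
tcp_rot: [[-0.999, -0.038, -0.0], [-0.038, 0.999, -0.002], [0.001, -0.002, -1.0]]
contact_force: [-0.1, 0.4, -1.4]
width: 0.0484
grip_force: 30.0
```

```bash
python3 look.py c6 2
```

```text
side [255.0, 206.4, 18.7, 20.3] 0.63
top [331.5, 150.8, 26.1, 22.7] 0.87
top [324.2, 249.8, 56.2, 12.6] 0.84
top [317.4, 287.7, 34.5, 39.4] 0.82
top [231.2, 121.2, 57.4, 122.5] 0.72
est cover in bay [-0.0345 -0.      0.0283] force [-0.07  0.42 -1.38] w 0.048376073049269185
t 12.85 rot [-0.001 -0.001 -0.001] 0.002 | shift now-axes [-0.04 -0.03 -0.05] | shift target-axes [-0.04 -0.03 -0.05] 0.07
```

Call:
step_arm(plan=[[0,0,0.2,0,0,0,0.4],[0,0,0.2,0,0,0,0.4],[0,0,0.1,0,0,0,0.4],[0,0,0.1,0,0,0,0.4],[0,0,0,0,0,0,0.4],[0,0,0,0,0,0,0.4],[0,0,0,0,0,0,0.4]])

```text
time_s: 13.55
eef_pos: [0.4848, -0.4078, 0.0512]
tcp_rot: [[-0.999, -0.038, -0.002], [-0.038, 0.999, -0.001], [0.002, -0.001, -1.0]]
contact_force: [-1.2, 1.8, 5.8]
width: 0.0487
grip_force: 30.0
```

Call:
step_arm(plan=[[0,-0.3,-0.05,0,0,0,0.4],[0,-0.5,0,0,0,0,0.4],[0,-0.5,0,0,0,0,0.4],[0,-0.5,0,0,0,0,0.4],[0,-0.5,0,0,0,0,0.4],[0,-0.3,0,0,0,0,0.4],[0,0,0,0,0,0,0.4],[0,0,0,0,0,0,0.4]])

```text
time_s: 14.35
eef_pos: [0.4861, -0.4341, 0.0512]
tcp_rot: [[-0.999, -0.038, -0.002], [-0.038, 0.999, -0.001], [0.002, -0.001, -1.0]]
contact_force: [-0.8, 3.2, 5.1]
width: 0.0489
grip_force: 30.0
```

```bash
python3 look.py c7 2; python3 - <<'E'
from h import *
go(RB,bp(.001,.022))
E
```

```text
side [253.4, 207.9, 24.1, 21.1] 0.82
top [338.7, 154.4, 22.2, 15.5] 0.81
top [335.5, 247.2, 56.5, 13.3] 0.76
top [318.3, 287.7, 36.0, 38.1] 0.62
est cover in bay [-0.0085 -0.0004  0.0222] force [-0.76  3.24  5.12] w 0.04885228661524363
t 14.55 rot [-0.001 -0.002 -0.001] 0.002 | shift now-axes [-0.03 -0.    0.  ] | shift target-axes [-0.03 -0.    0.  ] 0.03
t 14.55 rot [-0.001 -0.002 -0.001] 0.002 | shift now-axes [-0.03 -0.95  0.02] | shift target-axes [-0.03 -0.95  0.02] 0.95
```

View pics/c7.png

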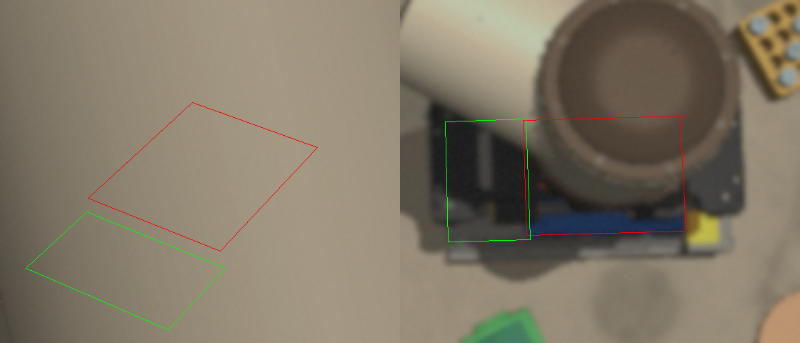

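Call:
step_arm(plan=[[0,-0.3,0,0,0,0,0.4],[0,-0.3,0,0,0,0,0.4],[0,-0.3,0,0,0,0,0.4],[0,-0.15,0,0,0,0,0.4],[0,0,0,0,0,0,0.4],[0,0,0,0,0,0,0.4],[0,0,0,0,0,0,0.4]])

```text
time_s: 15.25
eef_pos: [0.486, -0.4442, 0.0504]
tcp_rot: [[-0.999, -0.038, -0.002], [-0.038, 0.999, -0.001], [0.002, -0.001, -1.0]]
contact_force: [0.1, -0.1, -0.8]
width: 0.0485
grip_force: 30.0
```

Call:
step_arm(plan=[[0,0,0.15,0,0,0,0.4],[0,0,0.15,0,0,0,0.4],[0,0,0.1,0,0,0,0.4],[0,0,0,0,0,0,0.4],[0,0,0,0,0,0,0.4]])

```text
time_s: 15.75
eef_pos: [0.4861, -0.4442, 0.0465]
tcp_rot: [[-0.999, -0.038, -0.002], [-0.038, 0.999, -0.001], [0.002, -0.001, -1.0]]
contact_force: [1.2, 0.0, -1.3]
width: 0.0487
grip_force: 30.0
```

Call:
step_arm(plan=[[0,0,0.1,0,0,0,0.4],[0,0,0.1,0,0,0,0.4],[0,0,0.05,0,0,0,0.4],[0,0,0,0,0,0,0.4],[0,0,0,0,0,0,0.4]])

```text
time_s: 16.25
eef_pos: [0.4863, -0.4444, 0.0452]
tcp_rot: [[-0.999, -0.038, -0.002], [-0.038, 0.999, -0.001], [0.002, -0.001, -1.0]]
contact_force: [-1.3, 1.6, 5.4]
width: 0.0489
grip_force: 30.0
```

```bash
python3 - <<'E'
from h import *
go(RB,bp(.001,.016));print(telemetry.sense()["contact_force"])
E
```

```text
t 16.25 rot [-0.001 -0.002 -0.001] 0.002 | shift now-axes [-0.05  0.08  0.02] | shift target-axes [-0.05  0.08  0.02] 0.1
[-1.32989834  1.58179831  5.42733934]
```

Call:
step_arm(plan=[[0,0,0,0,0,0,0.6],[0,0,0,0,0,0,0.7],[0,0,0,0,0,0,0.85],[0,0,0,0,0,0,0.95],[0,0,0,0,0,0,0.95],[0,0,0,0,0,0,0.95]])

```text
time_s: 16.85
eef_pos: [0.486, -0.4443, 0.0436]
tcp_rot: [[-0.999, -0.038, -0.002], [-0.038, 0.999, -0.001], [0.002, -0.001, -1.0]]
contact_force: [0.9, 0.9, -0.1]
width: 0.0802
grip_force: 0.0
```

Call:
step_arm(plan=[[0,0,-1,0,0,0,0.95],[0,0,-2,0,0,0,0.95],[0,0,-4,0,0,0,0.95],[0,0,-4,0,0,0,0.95],[0,4,-4,0,0,0,0.95],[0,4,-2,0,0,0,0.95],[0,4,0,0,0,0,0.95],[0,4,0,0,0,0,0.95]])

```text
time_s: 17.65
eef_pos: [0.4807, -0.2877, 0.2112]
tcp_rot: [[-0.999, -0.037, 0.001], [-0.037, 0.999, -0.002], [-0.001, -0.002, -1.0]]
contact_force: [1.0, 0.6, -0.8]
width: 0.0827
grip_force: 0.0
```

Call:
step_arm(plan=[[0,4,0,0,0,0,0.95],[0,4,0,0,0,0,0.95],[0,4,0,0,0,0,0.95],[0,4,0,0,0,0,0.95],[0,4,0,0,0,0,0.95],[0,0,0,0,0,0,0.95],[0,0,0,0,0,0,0.95]])

```text
time_s: 18.35
eef_pos: [0.4731, -0.0883, 0.21]
tcp_rot: [[-0.999, -0.04, -0.001], [-0.04, 0.999, -0.001], [0.001, -0.001, -1.0]]
contact_force: [0.2, -0.6, -0.2]
width: 0.0828
grip_force: 0.0
```

```bash
python3 - <<'E'
from h import *
s=telemetry.sense(); print(s["contact_force"],s["eef_pos"])
P=BAY+[0,0,.016]; R2=Rc(BYAW,0); ims=[]
for n,b in(("side",(285,175)),("top",(295,180))):
    im=viewer.grab_frame(n); print(n,[(d["bbox"],round(d["confidence"],2)) for d in viewer.cut_out("cover",n)])
    q=proj(n,TOPF@R2.T+P+R2@[.0018,0,0])
    a=cv2.resize(im[b[1]:b[1]+130,b[0]:b[0]+140],None,fx=4,fy=4,interpolation=cv2.INTER_CUBIC); print(q.round(1).tolist())
    cv2.polylines(a,[((q-b+.5)*4).round().astype(int)],True,(0,0,255),1); ims.append(cv2.resize(a,(400,371)))
cv2.imwrite("pics/fin.png",np.hstack(ims))
E
```

```text
[ 0.24593883 -0.64608907 -0.23742832] [ 0.47313326 -0.08830108  0.21000817]
side [([391.1, 277.7, 58.6, 38.0], 0.71), ([254.2, 207.0, 48.2, 23.4], 0.61)]
[[369.3, 253.8], [402.7, 218.0], [359.4, 202.3], [323.7, 235.6]]
top [([332.9, 154.5, 31.3, 38.1], 0.94), ([317.5, 285.5, 34.9, 41.9], 0.7), ([340.4, 218.5, 52.0, 41.1], 0.68), ([313.0, 207.1, 92.5, 64.4], 0.56)]
[[343.8, 258.6], [399.0, 257.0], [397.1, 217.2], [342.4, 218.8]]
```

View pics/fin.png

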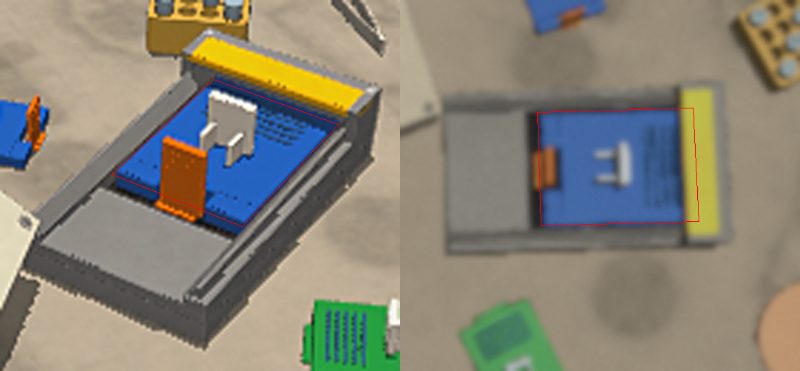

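The side view shows the cover flat in the pocket at about (120–335, 80–235), with its tongue end under the yellow bar and the tab upright. The top view outline at (538–697, 108–225) agrees with it, so I'm handing in.

```bash
python3 -c "
from h import *
print(ticket.finish_job())"
```

```text
the job is handed in; nothing more can be done
None
```

The job is handed in; the verdict was not shown. In the last pictures the cover lay flat in the bay pocket with its tongue under the keeper bar and the tab sprung back, and the arm was clear; the tally counter was not touched on purpose, but I did not re-measure its place.

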